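# Walk the microscope's lamp power supply home and latch it

### The job

Put the microscope's heavy lamp power supply back in its locating frame: it is too heavy to slide straight, so walk it across the bench with pushes on its two near corners in turn, never with more than 25 N, until its back sits flush along the whole of the rear stop. Only when it is fully home, swing the red-knobbed catch fully shut across its near face, and do not disturb the calculator, the tip box or the oil bottle.

Things in the scene. Friction and masses are not known exactly. Their poses are not given: they have to be found in the camera images.
- frame: Fixed aluminium U-shaped locating frame, open towards the robot. Origin: middle of the rear stop's face, at bench level; x points away from the robot, square into the stop (the way the supply travels), y to the left along the stop. Stop bar 372 mm long, 30 mm high; side rails 18 mm high run 168 mm back from the stop face, inner faces at y = +-174 mm.
- guide_left (a point): Inner face of the left white plastic guide block (frame x = -24, y = 160 mm, 24 mm high; the right one mirrors it at y = -160): straight for the last 24 mm before the stop, then a lead-in flaring outward by 0.5 rad, its mouth 45 mm before the stop. The supply has 10 mm of play on each side.
- supply: Loose lamp power supply, about 4.2 kg: white case, black corner guards, 120 mm deep (x), 300 mm wide (y), 60 mm high. Origin: underside centre; x points to its back, which goes against the stop; y to its left. A knob in mid panel stands out 11 mm. Four rubber feet at x +-30, y +-80 mm. Sliding it straight takes 28 to 34 N. A back corner on the stop makes the push climb steeply.
- near_left (a point): Push point on the near face, left corner guard (supply x = -60, y = 127 mm, 50 mm up). Pushed here this corner moves with 10 to 18 N (more if the push also bears down, less if it lifts a little); the supply turns about a point 80 mm to the other side of its middle: the pushed corner also swings outward, 0.3 mm per mm when square, and the far corner slips back by a third.
- near_right (a point): The same on the right corner guard (supply x = -60, y = -127 mm, 50 mm up).
- back_left (a point): On the lower part of the supply's back left upright edge (supply x = 60, y = 150 mm, 15 mm up). Home when its frame x is about 0.
- back_right (a point): On the lower part of the supply's back right upright edge (supply x = 60, y = -150 mm, 15 mm up). Home when its frame x is about 0.
- catch (a joint): Angle of the catch (rad), a yellow bar turning level about a pivot on the right rail: 0 = shut, against its stop (bar along the frame's +y, across the near face of a home supply with 6 mm to spare), 1.57 = pointing back towards the robot, more = swung out to the right. It stays where left; 1 to 2 N at the knob turns it.
- catch_pivot (a point): The catch's pivot axis, 24 mm above the bench, at x = -135, y = -180 mm in the frame. The bar is 18 mm wide, 20 to 28 mm above the bench and reaches 72 mm from this axis.
- catch_knob (a point): Middle of the catch's red upright knob, 12 mm across, from 28 to 52 mm above the bench, 60 mm along the bar from the pivot and 6 mm off the bar's middle line towards the side away from the supply.
- calculator: Desk calculator, 100 x 150 x 23 mm, left of the frame. Origin: underside centre. To be left alone.
- tip_box: Blue pipette tip box with clear lid, 85 x 125 x 62 mm, right of the frame. Origin: underside centre. To be left alone.
- oil_bottle: Small amber immersion oil bottle, 36 mm across, 70 mm high, behind the stop. Origin: underside centre. To be left alone.

How it is judged:
On the way, in this order (a step that is already met when the one before it is completed fails the run):
1. the supply is fully home: both back corners within 2.5 mm of the rear stop (x of each of back_left, back_right in the frame of frame above -0.0025 m and value of joint catch above 1 rad), for 0.2 s.
2. the catch is shut across the near face (value of joint catch below 0.12 rad), for 0.2 s.
At the end, for the whole second after the job is handed in: the supply stands flat and still with both back corners within 2.5 mm of the rear stop, and the catch is shut (within 0.12 rad of its stop) (x of each of back_left, back_right in the frame of frame above -0.0025 m and angle between supply's own z axis and vertical below 0.03 rad and linear speed of supply below 0.01 m/s and value of joint catch below 0.12 rad); the robot touches nothing.
It fails at once if the robot pushes the supply with more than 25 N (contact force between any of the fingers, the arm and supply above 25 N).
It fails at once if the catch is swung across while the supply is not home (a back corner more than 5 mm from the stop) (value of joint catch below 0.8 rad and x of any of back_left, back_right in the frame of frame below -0.005 m).
It fails at once if the calculator, the tip box or the oil bottle is moved by more than 10 mm (distance of any of calculator, tip_box, oil_bottle from where it was at the start of the episode above 0.01 m).
It also fails if it takes over 72 s, if anything falls off the work surface, if the arm or the gripper's body presses on something with over 40 N, if the wrist force passes 120 N, or if a joint passes its speed limit or range.

### The arm

A 6-joint arm with a two-finger parallel gripper is mounted at the origin on the work surface. World frame = base frame: x ahead of the robot, y to its left, z up, the work surface at z = 0. Lengths are in m, angles in rad, forces in N, time in s.
With the tool pointing down it reaches from about 0.25 to 0.725 m from the base axis. Payload 4 kg.
Tool frame: the origin (TCP) lies midway between the tips of the shut fingers; the grasp point (between the pads) lies 19 mm behind it; z points along the fingers, y is the direction in which the jaws open and shut (so a half turn about z gives the same grasp; the last joint's range is limited). The gripper opens to 85 mm and grips with 20 to 120 N. Pads are 22 mm wide; open, the fingers measure 114 mm over their backs; the gripper's body (76 mm by 85 mm) begins 54 mm behind the grasp point. The pads swing forward as they close: fully open they stand 13 mm farther back than shut.
Start: joints at [1.202, 0.241, 0.005, 1.335, 0, 1.571], TCP at [0.18, 0.466, 0.231] pointing down, gripper open.
Joint ranges: [-2.72, 2.72], [-1.05, 1.87], [-1.09, 1.28], [-1.99, 2.15], [-1.42, 1.44], [-3.14, 3.14]. Speed limits (rad/s): [2.79, 2.79, 3.14, 3.14, 3.14, 3.14].

### API

Orientations are given as a unit quaternion [x, y, z, w].
In Python, from workcell import get_obs, camera, camera_model, job_done, masks_of gives the robot as it stands.
- The arm moves only by the tool jog_arm, never from a script. Its argument "deltas" is a list that holds one entry, the list of rows, each a list of 7 numbers: the shift along the tool's x, y, z in mm, then the turn, a rotation vector about the tool's x, y, z in degrees, then the finger opening in mm, from 0 to 85.4. A call has 1 to 5 rows; each row shifts and turns the pose as measured when the row begins, along the tool's axes as they then stand; what a row does not reach is not made up. A row lasts 1/10 s, in which the tool goes at most 50 mm and 8.59 degrees, less where a joint would pass 70% of its speed; a pose out of reach is approached as far as the arm can. A call with a gripper value outside its range is refused whole. The fingers move at their own pace and stop on an object; the grip force is fixed at half the most. Time passes only in rows, so rows that do not move let the fingers close. It gives the time, the measured TCP pose, the force and the opening at its end, in the units of the state.
- get_obs(): the state, without advancing time (a new reading comes with each control period).
- camera(name): name is "scene" or "top" or "wrist"; returns the picture (480x640x3 uint8, red, green, blue); there is no depth.
- camera_model(name): a dict with "fovy" (degrees; the focal length in pixels is half the picture's height over the tangent of half this angle, whatever the lens; pixels are square), "cx", "cy" (the principal point, pixels), "pose" (4x4, takes a point from camera to world coordinates); the wrist camera has in their place "T_tool_cam" (4x4, takes a point from camera to tool coordinates, whose origin is the TCP and whose axes are the flange's). Camera axes: x right, y down, z forward; pixel columns grow to the right and rows downward; lengths in m; the calibration is good to about 2 mm. The wrist camera is an equidistant fisheye: a pixel r from the principal point sees the ray r / f radians off the axis. A picture is of the moment at which its call begins: read the wrist's pose just before it. camera_model takes no time and is no camera call.
- job_done(): hands the job in, once; it reports no verdict.
Trained networks look in the newest picture that a camera, given by its name, has taken for a name from the list of things; names that differ only in an ending like _2 or _b are one class to them, and where a whole thing is asked for, a point or a joint stands for the part that bears it (a point fixed in the world has none). Each returns a list of dicts, best first, with "conf" (0 to 1); they miss things now and then, are a little off and sometimes report something else, mostly with a low value. They report only what shows in the picture. A call takes as long as a camera call.
- masks_of(target, camera): "pixels" (480x640 bool, what is visible of it) and "at" ([column, row] in pixels, amid what is visible of it).
The state is a dict: "clock": time; "joint_pos": joint angles; "joint_vel": joint speeds; "tau": joint torques, N m; "eef_pos": TCP position; "tool_rot": TCP orientation; "ft_force": force on the tool from outside, world axes, zero at the start; "ft_torque": the same for the moment, N m; "grip_width": finger opening in m.
Only numpy, scipy, OpenCV 4.12 (cv2) and the standard library are available. Lean on these libraries where they do the work, as an engineer would, in place of code of your own. Each camera call takes 0.05 s, during which the arm holds its last target. There are 200 camera calls.

## Working session

There is one attempt and no reset: what is moved stays moved. The work goes in short steps, Python scripts to look and compute and a tool call to move; the robot and the scene stay as the last step left them, time stands still between calls to the robot, and variables do not carry over. Pictures are saved under pics/ and viewed, about 8 in all and at most 12, crops included, and the job is handed in when it is done.

Besides the shell and the picture viewer there is one more tool, called after ">>>" by a JSON object that holds its "method" and its "body", one argument or row to a line. jog_arm: Moves the arm, as the interface text tells. Its arguments: {"type":"object","properties":{"deltas":{"type":"array"}},"required":["deltas"]}

```bash
ls; mkdir -p pics; python3 - <<'E'
from workcell import *
import cv2,numpy as np
o=get_obs()
for k,v in o.items(): print(k,np.round(v,3))
for n in ("scene","top"):
    im=camera(n); cv2.imwrite(f"pics/{n}0.png",im[:,:,::-1])
    m=camera_model(n); print(n,m["fovy"],m["cx"],m["cy"],np.round(m["pose"],4).tolist())
    for t in ("supply","frame","catch","catch_knob","guide_left","calculator","tip_box","oil_bottle","near_left","near_right","back_left","back_right"):
        r=masks_of(t,n)
        print(t,[(round(d["conf"],2),np.round(d["at"]).tolist(),int(d["pixels"].sum())) for d in r[:3]])
E
```

```text
pics
clock 0.0
joint_pos [ 1.202  0.241  0.004  1.335 -0.     1.571]
joint_vel [-0.    -0.003  0.001  0.001  0.001 -0.001]
tau [ 1.0000e-03 -3.7232e+01  2.5241e+01  1.7000e-02  0.0000e+00 -0.0000e+00]
eef_pos [0.18  0.466 0.23 ]
tool_rot [ 0.183  0.983 -0.001 -0.   ]
ft_force [-0.551 -0.386  0.026]
ft_torque [-0.057  0.033 -0.009]
grip_width 0.086
scene 43.857766227574274 315.1493310465079 239.32678193847013 [[0.2373, 0.7457, -0.6226, 1.3834], [0.9713, -0.1929, 0.1392, -0.1284], [-0.0163, -0.6378, -0.77, 1.0321], [0.0, 0.0, 0.0, 1.0]]
supply [(0.77, [294.0, 238.0], 7952), (0.29, [300.0, 278.0], 4019)]
frame [(0.8, [298.0, 280.0], 3867)]
catch [(0.71, [199.0, 252.0], 292)]
catch_knob [(0.8, [194.0, 251.0], 302)]
guide_left [(0.64, [301.0, 280.0], 3962)]
calculator [(0.61, [414.0, 214.0], 2357)]
tip_box [(0.61, [156.0, 321.0], 3437)]
oil_bottle [(0.97, [273.0, 313.0], 429)]
near_left [(0.74, [288.0, 241.0], 7923)]
near_right [(0.85, [288.0, 242.0], 8052)]
back_left [(0.57, [287.0, 242.0], 7835), (0.57, [416.0, 212.0], 2412)]
back_right [(0.6, [288.0, 242.0], 8067)]
top 51.45268490514138 316.1607641790222 241.9014775747112 [[0.0066, -0.9958, 0.0915, 0.5475], [-0.9998, -0.0047, 0.0217, 0.0237], [-0.0212, -0.0916, -0.9956, 1.047], [0.0, 0.0, 0.0, 1.0]]
supply [(0.8, [338.0, 279.0], 9237)]
frame [(0.98, [343.0, 231.0], 3536)]
catch [(0.59, [442.0, 296.0], 354)]
catch_knob [(0.9, [439.0, 290.0], 399), (0.69, [340.0, 282.0], 9405)]
guide_left [(0.89, [346.0, 231.0], 3230)]
calculator [(0.63, [339.0, 228.0], 3766), (0.62, [198.0, 292.0], 3598), (0.22, [440.0, 296.0], 365)]
tip_box [(0.96, [485.0, 219.0], 2997)]
oil_bottle [(0.82, [371.0, 195.0], 312), (0.36, [351.0, 226.0], 3935)]
near_left [(0.56, [340.0, 279.0], 9342)]
near_right []
back_left [(0.72, [341.0, 280.0], 9385)]
back_right [(0.64, [339.0, 279.0], 9233)]
```

```bash
python3 - <<'E'
import cv2
a=cv2.imread("pics/top0.png")[170:350,130:530]
b=cv2.imread("pics/scene0.png")[160:370,110:470]
cv2.imwrite("pics/c_top.png",cv2.resize(a,None,fx=2,fy=2,interpolation=cv2.INTER_CUBIC))
cv2.imwrite("pics/c_scene.png",cv2.resize(b,None,fx=2,fy=2,interpolation=cv2.INTER_CUBIC))
E
```

```text
(no output)
```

View pics/c_top.png

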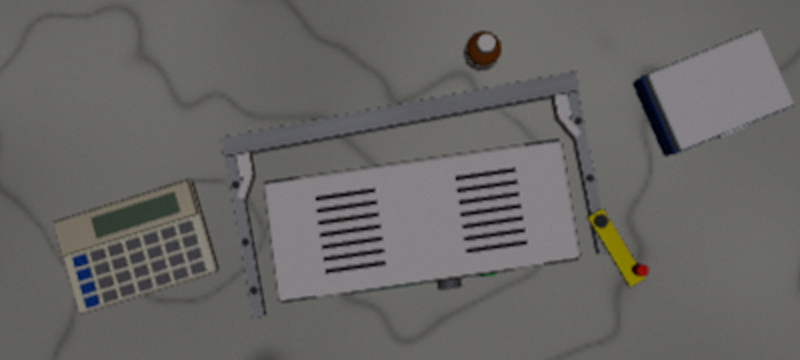

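View pics/c_scene.png

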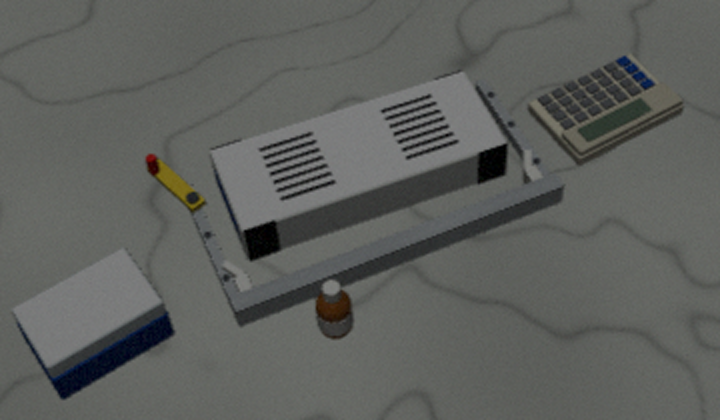

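The top view shows the supply in the frame, with its top corners at crop (265,183), (557,141), (579,258) and (281,300). The stop's edge runs from (228,153) to (578,92), and the catch is swung out, pivot (600,220) and knob (642,270). The scene view agrees. Next I fit the poses.

```bash
cat > h.py <<'E'
import numpy as np,cv2
from scipy.optimize import least_squares
from scipy.ndimage import map_coordinates
from workcell import *
def proj(m,P):
    T=np.linalg.inv(m["pose"]); p=np.asarray(P)@T[:3,:3].T+T[:3,3]
    f=240/np.tan(np.radians(m["fovy"]/2)); return np.c_[m["cx"]+f*p[:,0]/p[:,2],m["cy"]+f*p[:,1]/p[:,2]]
def w(q,P):
    c,s=np.cos(q[2]),np.sin(q[2]); P=np.asarray(P,float)
    return np.c_[q[0]+c*P[:,0]-s*P[:,1],q[1]+s*P[:,0]+c*P[:,1],P[:,2]]
def seg(a,b,n=40): t=np.linspace(.06,.94,n)[:,None]; return np.array(a)*(1-t)+np.array(b)*t
T=.06
SUP={"top":[([-.06,.15,T],[-.06,-.15,T]),([.06,.15,T],[.06,-.15,T]),([-.06,.15,T],[.06,.15,T]),([-.06,-.15,T],[.06,-.15,T])]}
SUP["scene"]=SUP["top"]
FR={"top":[([0,.15,.03],[0,-.15,.03])],"scene":[([0,.15,.03],[0,-.15,.03])]}
def edges(g,m,q,segs,r):
    A=[];B=[];ls=np.arange(-r,r+.01,.25)
    for a,b in segs:
        L=w(q,seg(a,b)); p=proj(m,L); d=p[-1]-p[0]; d/=np.linalg.norm(d); n=np.array([-d[1],d[0]])
        S=p[:,None]+ls[None,:,None]*n
        v=map_coordinates(g,[S[...,1],S[...,0]],order=1)
        v=cv2.GaussianBlur(v,(5,1),0); gr=np.abs(np.gradient(v,axis=1)); k=gr.argmax(1)
        ok=gr[np.arange(len(k)),k]>1.5
        A.append((p+ls[k][:,None]*n)[ok]); B.append((seg(a,b)[ok],np.tile(n,(ok.sum(),1))))
    return np.vstack(A),np.vstack([b[0] for b in B]),np.vstack([b[1] for b in B])
def fit(ims,q,model,rs=(6,3,2,2)):
    q=np.array(q,float)
    for r in rs:
        D=[(camera_model(n),)+edges(cv2.cvtColor(im,cv2.COLOR_RGB2GRAY).astype(float),camera_model(n),q,model[n],r) for n,im in ims.items()]
        f=lambda q:np.concatenate([((proj(m,w(q,P))-A)*N).sum(1) for m,A,P,N in D])
        s=least_squares(f,q,loss="soft_l1",f_scale=.4); q=s.x
    return q,np.sqrt(np.median(f(q)**2))
def back(m,px,z):
    f=240/np.tan(np.radians(m["fovy"]/2)); d=m["pose"][:3,:3]@[(px[0]-m["cx"])/f,(px[1]-m["cy"])/f,1]
    o=m["pose"][:3,3]; return o+d*(z-o[2])/d[2]
def rel(F,q):
    P=w(q,[[.06,.15,0],[.06,-.15,0],[0,0,0],[-.06,.127,0],[-.06,-.127,0]])[:,:2]-F[:2]; c,s=np.cos(F[2]),np.sin(F[2])
    return np.c_[P[:,0]*c+P[:,1]*s,-P[:,0]*s+P[:,1]*c]*1000
def draw(im,m,q,segs,c):
    for a,b in segs:
        p=proj(m,w(q,[a,b])); cv2.line(im,*[tuple(int(round(v*8)) for v in x) for x in p],c,1,cv2.LINE_AA,3)
E
python3 - <<'E'
from h import *
ims={n:cv2.imread(f"pics/{n}0.png")[:,:,::-1].copy() for n in("top","scene")}
m=camera_model("top"); c=lambda x,y:(x/2+130,y/2+170)
C=[back(m,c(*p),.06) for p in((265,183),(557,141),(579,258),(281,300))]; s=np.mean(C,0)
print(np.round(C,4).tolist())
q0=[s[0],s[1],.14]
a,b=back(m,c(228,153),.03),back(m,c(578,94),.03); d=a-b; print(a,b)
f0=[*((a+b)/2)[:2],np.arctan2(-d[0],d[1])]
for k in(("top",),("scene",),("top","scene")):
    I={n:ims[n] for n in k}; 
    S,e=fit(I,q0,SUP); print(k,"sup",np.round(S,4),e)
    # frame: x and yaw from the stop edge, y from ends
    F,e2=fit(I,f0,FR); print("frame",np.round(F,4),e2)
    print(np.round(rel(F,S),1).tolist())
F[:2]+=0
for nm in("top","scene"):
    mm=camera_model(nm); o=cv2.resize(ims[nm],None,fx=1,fy=1)
    draw(o,mm,S,SUP["top"],(255,0,0))
    fs=[([0,.186,.03],[0,-.186,.03]),([0,.174,.018],[-.168,.174,.018]),([0,-.174,.018],[-.168,-.174,.018]),([-.024,.16,.024],[0,.16,.024]),([-.024,-.16,.024],[0,-.16,.024])]
    draw(o,mm,F,fs,(0,255,0))
    o=(o[170:350,130:530] if nm=="top" else o[160:370,110:470])
    cv2.imwrite(f"pics/o_{nm}.png",cv2.resize(o,None,fx=2,fy=2)[:,:,::-1])
piv=w(F,[[-.135,-.18,.024]])[0]; print("piv",piv)
for nm in("top","scene"):
    hsv=cv2.cvtColor(ims[nm],cv2.COLOR_RGB2HSV); k=((hsv[...,0]<6)|(hsv[...,0]>174))&(hsv[...,1]>150)&(hsv[...,2]>60)
    ys,xs=np.nonzero(k); print(nm,len(xs),xs.mean(),ys.mean(),back(camera_model(nm),(xs.mean(),ys.mean()),.045))
E
python3 - <<'E'
import cv2,numpy as np
a=cv2.imread("pics/o_top.png");b=cv2.imread("pics/o_scene.png")
b=cv2.resize(b,(400,233)); cv2.imwrite("pics/o.png",np.vstack([a,np.hstack([b,np.zeros((233,400,3),np.uint8)])]))
E
```

```text
[[0.5986, 0.1517, 0.06], [0.6418, -0.1378, 0.06], [0.5267, -0.1582, 0.06], [0.4836, 0.134, 0.06]]
[0.63074377 0.19423486 0.03      ] [ 0.69321061 -0.16471354  0.03      ]
('top',) sup [ 0.5629 -0.0023  0.1514] 0.840767949099969
frame [-2.9757 20.9104  0.1868] nan
[[-341.4, -21058.3], [-352.1, -21358.1], [-406.7, -21206.1], [-462.2, -21077.0], [-471.2, -21330.9]]
('scene',) sup [ 0.567  -0.0032  0.1507] 0.49760975687666004
frame [ 1.3963 -4.202   3.3098] nan
[[51.9, -4427.3], [57.2, -4127.3], [114.5, -4278.4], [172.3, -4406.4], [176.8, -4152.4]]
('top', 'scene') sup [ 0.565  -0.0028  0.1499] 0.5104327737640182
frame [ 1.467  -4.6102  0.1733] nan
[[-30.4, 4842.5], [-37.4, 4542.5], [-93.9, 4693.9], [-150.9, 4822.3], [-156.9, 4568.3]]
piv [ 1.36510058 -4.81074172  0.024     ]
top 27 450.55555555555554 304.7037037037037 [ 0.5155417  -0.22220143  0.045     ]
scene 17 184.88235294117646 238.58823529411765 [ 0.51268271 -0.22225017  0.045     ]
  return _methods._mean(a, axis=axis, dtype=dtype,
  ret = ret.dtype.type(ret / rcount)
```

View pics/o.png

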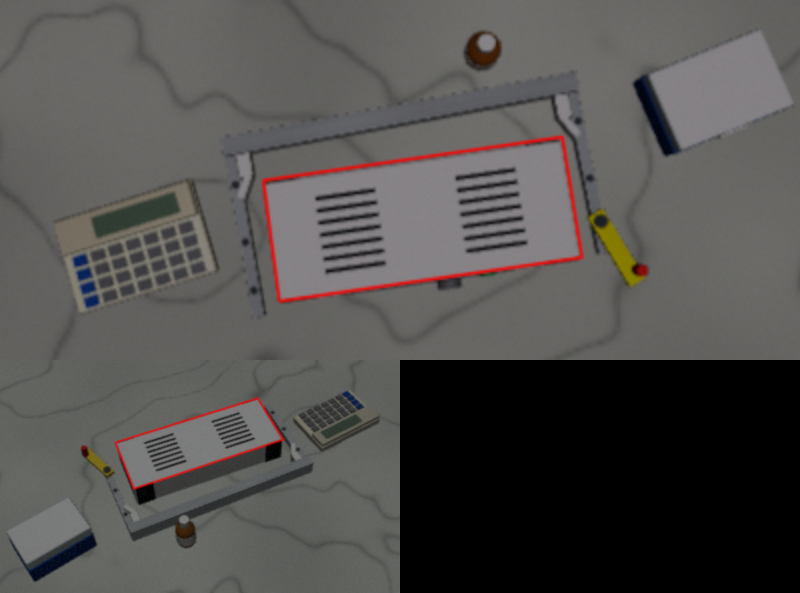

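The supply outline fits. The stop edge alone leaves the frame free to slide along itself, so I add the rails to the fit.

```bash
cat >> h.py <<'E'
FR={"top":[([0,.15,.03],[0,-.15,.03]),([-.06,.174,.018],[-.165,.174,.018]),([-.05,-.174,.018],[-.115,-.174,.018])],
 "scene":[([0,.15,.03],[0,-.15,.03])]}
FS=[([0,.186,.03],[0,-.186,.03]),([0,.174,.018],[-.168,.174,.018]),([0,-.174,.018],[-.168,-.174,.018]),([-.024,.16,.024],[0,.16,.024]),([-.024,-.16,.024],[0,-.16,.024])]
E
python3 - <<'E'
from h import *
ims={n:cv2.imread(f"pics/{n}0.png")[:,:,::-1].copy() for n in("top","scene")}
f0=[.662,.0147,.172]
for k in(("top",),("top","scene")):
    I={n:ims[n] for n in k}
    S,e=fit(I,[.563,-.0023,.15],SUP); F,e2=fit(I,f0,FR,(4,3,2,2)); print(k,np.round(S,4),e,"frame",np.round(F,4),e2)
    print(np.round(rel(F,S),1).tolist(),"piv",w(F,[[-.135,-.18,.024]])[0])
    if k==("top",): St,Ft=S,F
o=cv2.resize(ims["top"][170:350,130:530],None,fx=2,fy=2)
m=camera_model("top"); A=np.array([[2,0,-260.],[0,2,-340]])
for q,sg,c in((St,SUP["top"],(255,0,0)),(Ft,FS,(0,255,0))):
    for a,b in sg:
        p=proj(m,w(q,[a,b]))*2-[259.5,339.5]; cv2.line(o,*[tuple(int(v*8) for v in x) for x in p],c,1,cv2.LINE_AA,3)
cv2.imwrite("pics/o2.png",o[:,:,::-1])
E
```

```text
('top',) [ 0.5628 -0.0023  0.1514] 0.8478848303543335 frame [0.6599 0.0169 0.1924] 0.47938819896345153
[[-32.8, 147.1], [-45.1, -152.7], [-98.9, -0.3], [-153.6, 129.0], [-164.1, -124.8]] piv [ 0.56176683 -0.18558831  0.024     ]
('top', 'scene') [ 0.565  -0.0028  0.1499] 0.5039551441807634 frame [0.6616 0.0181 0.2055] 0.9696503150405975
[[-30.6, 145.7], [-47.2, -153.9], [-98.8, -0.7], [-151.7, 129.4], [-165.8, -124.2]] piv [ 0.56612656 -0.1856397   0.024     ]
```

View pics/o2.png

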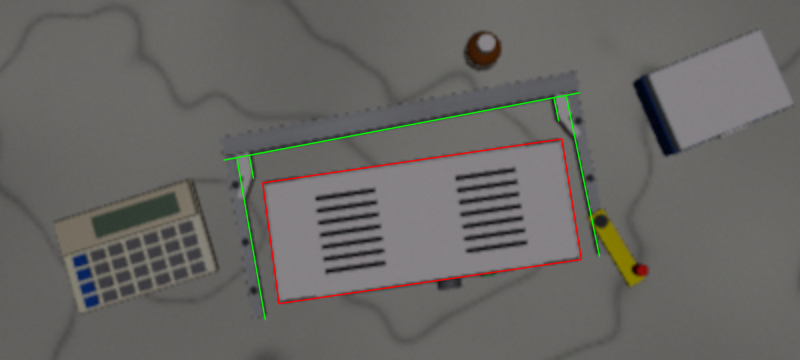

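The fit is good to about 2 mm. The supply's back is about 31 mm from the stop at the left and 45 mm at the right, nearly centred. First I turn the tool square to the frame, shut the fingers and move in.

>>> {"method": "jog_arm", "body": {
  "deltas": [
    [[0, 0, 20, 0, 0, -8, 0], [0, 0, 20, 0, 0, -8, 0], [0, 0, 20, 0, 0, -8, 0], [0, 0, 20, 0, 0, -7, 0], [0, 0, 10, 0, 0, 0, 0]]
  ]
}}

```text
clock: 1.8
eef_pos: [0.1812, 0.4688, 0.1411]
tool_rot: [-0.096, 0.995, 0.003, 0.002]
ft_force: [0.3, 0.1, 0.4]
grip_width: 0.0124
```

```bash
cat >> h.py <<'E'
from scipy.spatial.transform import Rotation as R
def togo(p,yaw=None):
    o=get_obs(); r=R.from_quat(o["tool_rot"]); M=r.as_matrix(); X=M[:,0]
    y=np.degrees(np.arctan2(X[1],X[0]))%360
    print("t",round(o["clock"],2),"pos",np.round(o["eef_pos"],4),"toolx yaw",round(y,2),"tilt z",np.round(M[:,2],3),"F",np.round(o["ft_force"],1),"j",np.round(o["joint_pos"],2))
    print("delta tool mm",np.round(M.T@(np.array(p)-o["eef_pos"])*1000,1))
E
python3 -c "
from h import *
togo([.455,.108,.11])"
```

```text
t 1.8 pos [0.1812 0.4688 0.1411] toolx yaw 191.06 tilt z [ 0.003  0.007 -1.   ] F [0.3 0.1 0.4] j [ 1.2   0.3  -0.16  1.1  -0.    1.01]
delta tool mm [-199.4 -406.8   29.4]
```

>>> {"method": "jog_arm", "body": {
  "deltas": [
    [[-20, -41, 3, 0, 0, 0, 0], [-20, -41, 3, 0, 0, 0, 0], [-20, -41, 3, 0, 0, 0, 0], [-20, -41, 3, 0, 0, 0, 0], [-20, -41, 3, 0, 0, 0, 0]]
  ]
}}

```text
clock: 2.3
eef_pos: [0.3204, 0.2871, 0.1243]
tool_rot: [-0.096, 0.995, 0.005, 0.003]
ft_force: [0.9, 1.3, -0.4]
grip_width: -0.0002
```

>>> {"method": "jog_arm", "body": {
  "deltas": [
    [[-20, -41, 3, 0, 0, 0, 0], [-20, -41, 3, 0, 0, 0, 0], [-20, -41, 3, 0, 0, 0, 0], [-20, -41, 3, 0, 0, 0, 0], [0, 0, 0, 0, 0, 0, 0]]
  ]
}}

```text
clock: 2.8
eef_pos: [0.4385, 0.1317, 0.1139]
tool_rot: [-0.085, 0.996, 0.006, 0.007]
ft_force: [-0.3, 0.7, -0.4]
grip_width: 0.0001
```

```bash
python3 -c "
from h import *
togo([.455,.108,.045])"
```

```text
t 2.8 pos [0.4385 0.1317 0.1139] toolx yaw 189.73 tilt z [ 0.013  0.013 -1.   ] F [-0.3  0.7 -0.4] j [ 0.29  0.24 -0.32  0.99  0.01  0.12]
delta tool mm [-11.2 -26.8  68.9]
```

>>> {"method": "jog_arm", "body": {
  "deltas": [
    [[-4, -14, 20, 0, 0, 0, 0], [-4, -12, 20, 0, 0, 0, 0], [0, -2, 20, 0, 0, 0, 0], [0, 0, 12, 0, 0, 0, 0], [0, 0, 0, 0, 0, 0, 0]]
  ]
}}

```text
clock: 3.3
eef_pos: [0.4559, 0.106, 0.0424]
tool_rot: [-0.076, 0.997, 0.007, 0.01]
ft_force: [0.1, 0.7, -0.2]
grip_width: -0.0002
```

>>> {"method": "jog_arm", "body": {
  "deltas": [
    [[-4, 0, 0, 0, 0, 0, 0], [-4, 0, 0, 0, 0, 0, 0], [-4, 0, 0, 0, 0, 0, 0], [-3, 0, 0, 0, 0, 0, 0]]
  ]
}}

```text
clock: 3.7
eef_pos: [0.473, 0.1105, 0.0454]
tool_rot: [-0.076, 0.997, 0.008, 0.012]
ft_force: [0.6, 0.8, -0.6]
grip_width: -0.0002
```

```bash
python3 -c "
from h import *
togo([.4748,.112,.047])"
```

```text
t 3.7 pos [0.473  0.1105 0.0454] toolx yaw 188.73 tilt z [ 0.023  0.017 -1.   ] F [ 0.6  0.8 -0.6] j [ 0.22  0.36 -0.36  0.83  0.01  0.07]
delta tool mm [-2.   1.3 -1.5]
```

>>> {"method": "jog_arm", "body": {
  "deltas": [
    [[0, 1, 0, 0.8, 1.5, -1.5, 0], [-2, 0, 0, 0, 0, 0, 0], [-2, 0, 0, 0, 0, 0, 0]]
  ]
}}

```text
clock: 4.0
eef_pos: [0.4746, 0.112, 0.0462]
tool_rot: [-0.089, 0.996, -0.001, -0.003]
ft_force: [-7.4, -2.3, 5.3]
grip_width: -0.0
```

>>> {"method": "jog_arm", "body": {
  "deltas": [
    [[-2, 0, 0, 0, 0, 0, 0], [-2, 0, 0, 0, 0, 0, 0], [-2, 0, 0, 0, 0, 0, 0]]
  ]
}}

```text
clock: 4.3
eef_pos: [0.4745, 0.1118, 0.0457]
tool_rot: [-0.088, 0.996, -0.001, -0.009]
ft_force: [-4.3, -1.9, 4.0]
grip_width: 0.0
```

>>> {"method": "jog_arm", "body": {
  "deltas": [
    [[-2, 0, 0, 0, 0, 0, 0], [-2, 0, 0, 0, 0, 0, 0], [-2, 0, 0, 0, 0, 0, 0]]
  ]
}}

```text
clock: 4.6
eef_pos: [0.4744, 0.1117, 0.0455]
tool_rot: [-0.087, 0.996, -0.001, -0.014]
ft_force: [-4.7, -0.6, 5.3]
grip_width: -0.0004
```

>>> {"method": "jog_arm", "body": {
  "deltas": [
    [[-4, 0, -2, 0, -1.0, 0, 0], [-4, 0, -1.5, 0, -0.8, 0, 0]]
  ]
}}

```text
clock: 4.8
eef_pos: [0.4746, 0.1118, 0.046]
tool_rot: [-0.087, 0.996, 0.0, -0.006]
ft_force: [-6.5, -0.1, -1.6]
grip_width: -0.0002
```

>>> {"method": "jog_arm", "body": {
  "deltas": [
    [[-5, 0, -1, 0, -0.6, 0, 0], [-5, 0, -1, 0, -0.6, 0, 0]]
  ]
}}

```text
clock: 5.0
eef_pos: [0.4747, 0.1119, 0.0457]
tool_rot: [-0.086, 0.996, 0.001, -0.004]
ft_force: [-11.3, -0.4, 6.5]
grip_width: 0.0001
```

>>> {"method": "jog_arm", "body": {
  "deltas": [
    [[-6, 0, -3, 0, -0.8, 0, 0], [-6, 0, -3, 0, -0.6, 0, 0]]
  ]
}}

```text
clock: 5.2
eef_pos: [0.4747, 0.112, 0.0472]
tool_rot: [-0.085, 0.996, 0.001, -0.004]
ft_force: [-8.0, -0.3, -5.5]
grip_width: -0.0
```

>>> {"method": "jog_arm", "body": {
  "deltas": [
    [[-7, 0, -3, 0, -0.6, 0, 0], [-7, 0, -3, 0, -0.6, 0, 0]]
  ]
}}

```text
clock: 5.4
eef_pos: [0.4746, 0.1121, 0.0473]
tool_rot: [-0.085, 0.996, 0.002, -0.007]
ft_force: [-9.3, -0.4, -5.4]
grip_width: -0.0002
```

>>> {"method": "jog_arm", "body": {
  "deltas": [
    [[-8, 0, -3, 0, -0.7, 0, 0], [-8, 0, -2.5, 0, -0.7, 0, 0]]
  ]
}}

```text
clock: 5.6
eef_pos: [0.4746, 0.1121, 0.0472]
tool_rot: [-0.084, 0.996, 0.002, -0.011]
ft_force: [-13.3, -1.9, 5.7]
grip_width: -0.0002
```

>>> {"method": "jog_arm", "body": {
  "deltas": [
    [[-9, 0, -3, 0, -0.8, 0, 0], [-9, 0, -3, 0, -0.8, 0, 0]]
  ]
}}

```text
clock: 5.8
eef_pos: [0.4746, 0.1121, 0.0473]
tool_rot: [-0.084, 0.996, 0.002, -0.014]
ft_force: [-14.9, -0.9, 2.3]
grip_width: 0.0003
```

>>> {"method": "jog_arm", "body": {
  "deltas": [
    [[-10, 0, -4, 0, -1.3, 0, 0], [-10, 0, -4, 0, -1.3, 0, 0]]
  ]
}}

```text
clock: 6.0
eef_pos: [0.4772, 0.1132, 0.0477]
tool_rot: [-0.084, 0.996, 0.004, -0.009]
ft_force: [-11.3, 1.7, -7.9]
grip_width: -0.0001
```

>>> {"method": "jog_arm", "body": {
  "deltas": [
    [[-10, 0, -4.5, 0, -1.3, 0, 0], [-10, 0, -4.5, 0, -1.3, 0, 0]]
  ]
}}

```text
clock: 6.2
eef_pos: [0.4798, 0.1145, 0.0486]
tool_rot: [-0.083, 0.996, 0.006, -0.004]
ft_force: [-9.9, 0.7, -7.4]
grip_width: -0.0001
```

The left corner moves at about 11 N when the push lifts slightly. A row of 10 mm limits the force to about 17 N, well under 25 N. The left side is now ahead, so I back off and cross to the right corner.

>>> {"method": "jog_arm", "body": {
  "deltas": [
    [[15, 0, 0, 0, -0.4, 0, 0], [15, 0, 0, 0, -0.4, -0.8, 0], [0, -45, 0, 0, 0, 0, 0], [0, -48, 0, 0, 0, 0, 0], [0, -48, 0, 0, 0, 0, 0]]
  ]
}}

```text
clock: 6.7
eef_pos: [0.4741, -0.0266, 0.0457]
tool_rot: [-0.097, 0.995, 0.007, 0.004]
ft_force: [0.7, -0.5, -0.2]
grip_width: 0.0001
```

>>> {"method": "jog_arm", "body": {
  "deltas": [
    [[0, -48, 0, 0, 0, 0, 0], [0, -48, 0, 0, 0, 0, 0], [0, -20, 0, 0, 0, 0, 0], [0, 0, 0, 0, 0, 0, 0]]
  ]
}}

```text
clock: 7.1
eef_pos: [0.5008, -0.1516, 0.046]
tool_rot: [-0.092, 0.996, 0.005, 0.009]
ft_force: [0.7, 0.1, 0.3]
grip_width: -0.0001
```

```bash
cat >> h.py <<'E'
def look(S0=(.564,-.0025,.15),tag=None):
    ims={"top":camera("top")}
    if tag: cv2.imwrite(f"pics/{tag}.png",ims["top"][:,:,::-1])
    S,e=fit(ims,S0,SUP); F=np.array([.6599,.0169,.187]); r=rel(F,S)
    print("S",np.round(S,4),"err",round(e,2),"gaps L,R",np.round(r[:2,0],1),"yaw",round(S[2]-F[2],4),"ctr y",round(r[2,1],1))
    n=w(S,[[-.06,.127,0],[-.06,-.127,0]]); c=np.array([np.cos(S[2]),np.sin(S[2])])*.011
    print("finger contact L",np.round(n[0,:2]-c,4),"R",np.round(n[1,:2]-c,4)); return n[0,:2]-c,n[1,:2]-c
E
python3 -c "
from h import *
L,Rr=look()
togo([Rr[0]-.012,Rr[1]-.002,.047],)"
```

```text
S [ 0.5651 -0.0018  0.1254] err 0.77 gaps L,R [-27.5 -46. ] yaw -0.0616 ctr y -0.7
finger contact L [0.4787 0.1153] R [ 0.5105 -0.1367]
t 7.15 pos [ 0.5004 -0.1504  0.0459] toolx yaw 190.61 tilt z [ 0.016  0.013 -1.   ] F [0.4 0.2 0.2] j [-0.3   0.43 -0.24  0.89  0.02 -0.49]
delta tool mm [-0.3 11.9 -1. ]
```

>>> {"method": "jog_arm", "body": {
  "deltas": [
    [[-2, 11, 0, 0.6, 0.4, 0, 0], [-4, 0, 0, 0, 0, 0, 0], [-4, 0, 0, 0, 0, 0, 0]]
  ]
}}

```text
clock: 7.45
eef_pos: [0.5074, -0.1335, 0.0461]
tool_rot: [-0.094, 0.996, 0.001, 0.005]
ft_force: [0.3, -0.1, -0.4]
grip_width: -0.0001
```

>>> {"method": "jog_arm", "body": {
  "deltas": [
    [[-5, 0, -2, 0, -0.6, 0, 0], [-8, 0, -3, 0, -0.8, 0, 0], [-10, 0, -3.5, 0, -1.2, 0, 0], [-10, 0, -3.5, 0, -1.2, 0, 0]]
  ]
}}

```text
clock: 7.85
eef_pos: [0.5147, -0.1297, 0.048]
tool_rot: [-0.093, 0.996, -0.002, 0.01]
ft_force: [-12.8, -10.5, -6.2]
grip_width: -0.0002
```

>>> {"method": "jog_arm", "body": {
  "deltas": [
    [[-10, 0, -3.5, 0, -1.2, 0, 0], [-10, 0, -3.5, 0, -1.2, 0, 0], [-10, 0, -3.5, 0, -1.2, 0, 0], [-10, 0, -3.5, 0, -1.2, 0, 0]]
  ]
}}

```text
clock: 8.25
eef_pos: [0.5181, -0.1295, 0.048]
tool_rot: [-0.088, 0.996, -0.006, 0.014]
ft_force: [-15.0, -9.2, -1.9]
grip_width: 0.0004
```

>>> {"method": "jog_arm", "body": {
  "deltas": [
    [[-10, -4, -3, 0, 0.2, 0, 0], [-10, -3, -3, 0, 0, 0, 0], [-10, -3, -3, 0, -0.2, 0, 0]]
  ]
}}

```text
clock: 8.55
eef_pos: [0.5178, -0.1296, 0.0486]
tool_rot: [-0.087, 0.996, -0.0, -0.017]
ft_force: [-19.6, -1.1, 5.5]
grip_width: -0.0002
```

>>> {"method": "jog_arm", "body": {
  "deltas": [
    [[-11, -3, -3.5, 0, -0.5, 0, 0], [-11, -3, -3.5, 0, -0.5, 0, 0], [-11, -3, -3.5, 0, -0.5, 0, 0]]
  ]
}}

```text
clock: 8.85
eef_pos: [0.5219, -0.1302, 0.049]
tool_rot: [-0.087, 0.996, 0.004, -0.036]
ft_force: [-18.5, -2.4, 3.6]
grip_width: 0.0003
```

>>> {"method": "jog_arm", "body": {
  "deltas": [
    [[-9, -2, -4, 0, -2.5, 0, 0], [-10, -2, -4.5, 0, -2, 0, 0], [-10, -2, -4.5, 0, -1.8, 0, 0]]
  ]
}}

```text
clock: 9.15
eef_pos: [0.528, -0.1306, 0.0493]
tool_rot: [-0.086, 0.996, 0.009, -0.007]
ft_force: [-11.0, -5.7, -8.1]
grip_width: -0.0001
```

>>> {"method": "jog_arm", "body": {
  "deltas": [
    [[-10, -2, -4.5, 0, -1.6, 0, 0], [-10, -2, -4.5, 0, -1.4, 0, 0], [-10, -2, -4.5, 0, -1.4, 0, 0]]
  ]
}}

```text
clock: 9.45
eef_pos: [0.534, -0.1313, 0.0498]
tool_rot: [-0.084, 0.996, 0.013, 0.006]
ft_force: [-10.8, -3.8, -8.9]
grip_width: -0.0001
```

>>> {"method": "jog_arm", "body": {
  "deltas": [
    [[-10, -2, -4, 0.5, -1.1, 0, 0], [-10, -2, -4, 0.5, -1.1, 0, 0], [-10, -2, -4, 0.5, -1.1, 0, 0], [-10, -2, -4, 0.5, -1.1, 0, 0]]
  ]
}}

```text
clock: 9.85
eef_pos: [0.5388, -0.1318, 0.0498]
tool_rot: [-0.082, 0.997, -0.0, 0.008]
ft_force: [-14.0, -4.3, -3.3]
grip_width: 0.0001
```

```bash
python3 -c "
from h import *
L,Rr=look((.566,-.0025,.2))
togo([Rr[0]-.012,Rr[1]-.002,.047],)"
```

```text
S [ 0.5755 -0.0006  0.2573] err 0.78 gaps L,R [-36.9 -15.8] yaw 0.0703 ctr y -1.5
finger contact L [0.4745 0.1042] R [ 0.5392 -0.1415]
t 9.9 pos [ 0.5392 -0.1318  0.0498] toolx yaw 189.39 tilt z [ 0.016  0.    -1.   ] F [-12.4  -4.4  -4.5] j [-0.24  0.48 -0.15  0.93  0.   -0.41]
delta tool mm [13.8 -9.5  2.6]
```

>>> {"method": "jog_arm", "body": {
  "deltas": [
    [[-10, -2, -4.2, 0, -1.2, -0.4, 0], [-10, -2, -4.2, 0, -1.2, 0, 0], [-10, -2, -4.2, 0, -1.2, 0, 0], [-10, -2, -4.2, 0, -1.2, 0, 0], [15, 0, 0, 0, 0, 0, 0]]
  ]
}}

```text
clock: 10.4
eef_pos: [0.5315, -0.1345, 0.0485]
tool_rot: [-0.085, 0.996, 0.003, 0.014]
ft_force: [0.2, 0.3, -0.4]
grip_width: -0.0
```

>>> {"method": "jog_arm", "body": {
  "deltas": [
    [[20, 0, 2, 0, 0, 0, 0], [35, 45, 0, 0, 0, 0, 0], [0, 48, 0, 0, 0, 0, 0], [0, 48, 0, 0, 0, 0, 0], [0, 48, 0, 0, 0, 0, 0]]
  ]
}}

```text
clock: 10.9
eef_pos: [0.4488, 0.0398, 0.0451]
tool_rot: [-0.081, 0.997, 0.003, 0.015]
ft_force: [2.1, 0.6, 0.2]
grip_width: -0.0002
```

>>> {"method": "jog_arm", "body": {
  "deltas": [
    [[0, 48, 0, 0, 0, 0, 0], [0, 0, 0, 0, 0, 0, 0]]
  ]
}}

```text
clock: 11.1
eef_pos: [0.4399, 0.0955, 0.0463]
tool_rot: [-0.086, 0.996, 0.005, 0.016]
ft_force: [0.7, 0.4, 0.3]
grip_width: 0.0
```

```bash
python3 -c "
from h import *
L,Rr=look((.576,-.0005,.28))
togo([L[0]-.012,L[1]-.002,.047],)"
```

```text
S [0.5784 0.     0.2972] err 0.86 gaps L,R [-40.1  -7.1] yaw 0.1102 ctr y -1.4
finger contact L [0.4733 0.1007] R [ 0.5477 -0.1422]
t 11.15 pos [0.4404 0.0933 0.0463] toolx yaw 189.72 tilt z [ 0.031  0.011 -0.999] F [-0.1  0.5 -0.7] j [ 0.21  0.3  -0.45  0.79  0.    0.04]
delta tool mm [-21.5   1.7  -0. ]
```

>>> {"method": "jog_arm", "body": {
  "deltas": [
    [[-12, 3, 0, 0, 1, -1, 0], [-12, 1, 0, 0, 0.5, -1, 0], [-6, 0, -1, 0, 0, 0, 0], [-10, 2, -3.5, 0, -0.8, 0, 0], [-10, 2, -4, 0, -1.2, 0, 0]]
  ]
}}

```text
clock: 11.65
eef_pos: [0.4778, 0.1065, 0.0511]
tool_rot: [-0.102, 0.995, 0.002, 0.009]
ft_force: [-9.6, -3.0, -7.7]
grip_width: -0.0002
```

>>> {"method": "jog_arm", "body": {
  "deltas": [
    [[-10, 2, -4.2, 0, -1.3, 0, 0], [-10, 2, -4.2, 0, -1.3, 0, 0], [-10, 2, -4.2, 0, -1.3, 0, 0]]
  ]
}}

```text
clock: 11.95
eef_pos: [0.4827, 0.1093, 0.053]
tool_rot: [-0.099, 0.995, 0.001, 0.019]
ft_force: [-9.2, -2.7, -6.8]
grip_width: -0.0002
```

>>> {"method": "jog_arm", "body": {
  "deltas": [
    [[-10, 2, -4.2, 0, -1.3, 0, 0], [-10, 2, -4.2, 0, -1.3, 0, 0], [-10, 2, -4.2, 0, -1.3, 0, 0]]
  ]
}}

```text
clock: 12.25
eef_pos: [0.4859, 0.1114, 0.0544]
tool_rot: [-0.096, 0.995, -0.001, 0.027]
ft_force: [-9.4, -2.5, -6.5]
grip_width: 0.0001
```

>>> {"method": "jog_arm", "body": {
  "deltas": [
    [[8, 0, 0, 0, 1.5, 0, 0], [0, 0, 8, 0, 1.5, 0, 0], [-8, 0, 0, 0, 0, 0, 0], [-10, 2, -3.5, 0, -0.8, 0, 0], [-10, 2, -3.5, 0, -1.0, 0, 0]]
  ]
}}

```text
clock: 12.75
eef_pos: [0.4938, 0.1132, 0.0458]
tool_rot: [-0.093, 0.996, -0.004, 0.003]
ft_force: [-9.6, -1.2, -7.9]
grip_width: 0.0001
```

>>> {"method": "jog_arm", "body": {
  "deltas": [
    [[-10, 2, -3.8, 0, -1.1, 0, 0], [-10, 2, -3.8, 0, -1.1, 0, 0], [-10, 2, -3.8, 0, -1.1, 0, 0]]
  ]
}}

```text
clock: 13.05
eef_pos: [0.5035, 0.1195, 0.0467]
tool_rot: [-0.092, 0.996, -0.004, 0.01]
ft_force: [-10.5, -2.8, -6.8]
grip_width: -0.0002
```

>>> {"method": "jog_arm", "body": {
  "deltas": [
    [[-10, 2, -3.8, 0, -1.1, 0, 0], [-10, 2, -3.8, 0, -1.1, 0, 0], [-10, 2, -3.8, 0, -1.1, 0, 0]]
  ]
}}

```text
clock: 13.35
eef_pos: [0.5086, 0.1228, 0.0468]
tool_rot: [-0.09, 0.996, -0.008, 0.013]
ft_force: [-19.2, -9.0, 3.2]
grip_width: -0.0002
```

```bash
python3 -c "
from h import *
L,Rr=look((.592,.001,.16),'t1')
togo([L[0]-.012,L[1]-.002,.047],)
im=cv2.imread('pics/t1.png')[190:320,230:460]; cv2.imwrite('pics/t1c.png',cv2.resize(im,None,fx=3.4,fy=3.4,interpolation=cv2.INTER_CUBIC))"
```

```text
S [0.5924 0.0014 0.1126] err 0.56 gaps L,R [  1.8 -20.5] yaw -0.0744 ctr y -2.7
finger contact L [0.5076 0.1196] R [ 0.5361 -0.1328]
t 13.4 pos [0.5085 0.1227 0.0468] toolx yaw 190.39 tilt z [ 0.027 -0.014 -1.   ] F [-16.4  -7.8  -0.5] j [ 0.25  0.42 -0.25  0.87 -0.02  0.07]
delta tool mm [13.6 -2.7 -0.4]
```

View pics/t1c.png

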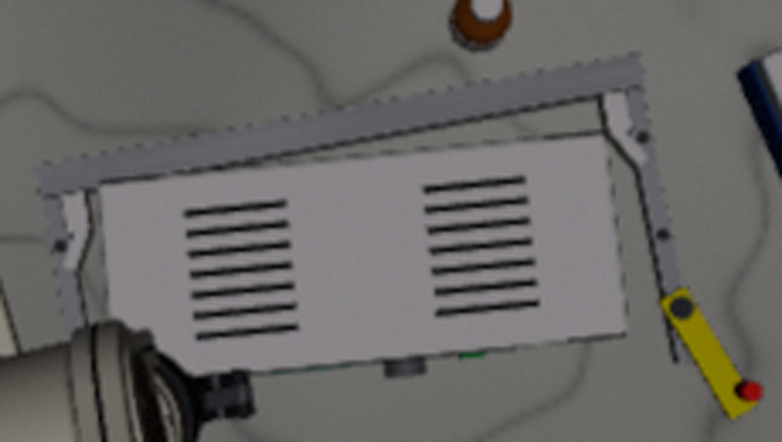

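The left back corner is now on the stop: force climbed and the image shows contact. The right is about 20 mm short and close to the right guide. Crossing to the right corner.

>>> {"method": "jog_arm", "body": {
  "deltas": [
    [[16, 0, 0, 0, 0.6, 0, 0], [16, -10, 1, 0, 0.6, 0, 0], [4, -48, 0, 0, 0, 0, 0], [0, -48, 0, 0, 0, 0, 0], [0, -48, 0, 0, 0, 0, 0]]
  ]
}}

```text
clock: 13.9
eef_pos: [0.5059, -0.0342, 0.0484]
tool_rot: [-0.096, 0.995, -0.009, 0.006]
ft_force: [1.5, 0.6, -0.3]
grip_width: 0.0001
```

>>> {"method": "jog_arm", "body": {
  "deltas": [
    [[0, -48, 0, 0, 0, 0, 0], [0, -46, 0, 0, 0, 0, 0], [0, 0, 0, 0, 0, 0, 0]]
  ]
}}

```text
clock: 14.2
eef_pos: [0.5319, -0.1375, 0.0532]
tool_rot: [-0.092, 0.996, -0.012, 0.013]
ft_force: [0.2, 0.2, 0.1]
grip_width: 0.0004
```

```bash
python3 -c "
from h import *
L,Rr=look((.592,.001,.1126))
togo([Rr[0]-.008,Rr[1]-.001,.046],)"
```

```text
S [0.5916 0.0054 0.0966] err 0.75 gaps L,R [  4. -23.] yaw -0.0904 ctr y 1.4
finger contact L [0.5087 0.1249] R [ 0.5332 -0.1279]
t 14.25 pos [ 0.5312 -0.1351  0.0529] toolx yaw 190.69 tilt z [ 0.026 -0.019 -0.999] F [ 0.9  0.1 -0.1] j [-0.24  0.45 -0.18  0.9  -0.01 -0.43]
delta tool mm [4.9 7.4 6.7]
```

>>> {"method": "jog_arm", "body": {
  "deltas": [
    [[5, 2, 3, -0.8, 0.6, 0, 0], [0, 3, 5, -0.8, 0.6, 0, 0], [-5, 0, 0, 0, 0, 0, 0], [-5, 0, -1, 0, -0.3, 0, 0], [-8, -1, -3, 0, -0.8, 0, 0]]
  ]
}}

```text
clock: 14.75
eef_pos: [0.536, -0.1263, 0.0451]
tool_rot: [-0.094, 0.996, 0.003, 0.0]
ft_force: [-12.3, -10.0, -6.8]
grip_width: 0.0001
```

>>> {"method": "jog_arm", "body": {
  "deltas": [
    [[-10, -2, -4, 0, -1.2, 0, 0], [-10, -2, -4, 0, -1.2, 0, 0], [-10, -2, -4, 0, -1.2, 0, 0]]
  ]
}}

```text
clock: 15.05
eef_pos: [0.544, -0.1264, 0.0455]
tool_rot: [-0.094, 0.996, 0.005, 0.007]
ft_force: [-10.7, -6.1, -6.4]
grip_width: 0.0001
```

>>> {"method": "jog_arm", "body": {
  "deltas": [
    [[-10, -2, -4, 0, -1.2, 0, 0], [-10, -2, -4, 0, -1.2, 0, 0]]
  ]
}}

```text
clock: 15.25
eef_pos: [0.5475, -0.1267, 0.0455]
tool_rot: [-0.093, 0.996, 0.007, 0.009]
ft_force: [-12.2, -5.0, -3.5]
grip_width: -0.0
```

>>> {"method": "jog_arm", "body": {
  "deltas": [
    [[-10, -2, -4.2, 0, -1.2, 0, 0], [-10, -2, -4.2, 0, -1.2, 0, 0]]
  ]
}}

```text
clock: 15.45
eef_pos: [0.5511, -0.1269, 0.0455]
tool_rot: [-0.092, 0.996, 0.009, 0.012]
ft_force: [-9.7, -5.9, -6.9]
grip_width: -0.0002
```

>>> {"method": "jog_arm", "body": {
  "deltas": [
    [[-10, -2, -4.2, 0, -1.2, 0, 0], [-10, -2, -4.2, 0, -1.2, 0, 0]]
  ]
}}

```text
clock: 15.65
eef_pos: [0.5547, -0.1272, 0.0454]
tool_rot: [-0.091, 0.996, 0.01, 0.014]
ft_force: [-10.9, -5.7, -4.9]
grip_width: 0.0001
```

```bash
python3 -c "
from h import *
L,Rr=look((.594,.001,.18))
togo([Rr[0]-.008,Rr[1]-.001,.046],)"
```

```text
S [0.5987 0.0069 0.1926] err 0.68 gaps L,R [-2.8 -1.1] yaw 0.0056 ctr y 1.6
finger contact L [0.5047 0.118 ] R [ 0.5534 -0.1313]
t 15.7 pos [ 0.5551 -0.1272  0.0455] toolx yaw 190.4 tilt z [ 0.028  0.023 -0.999] F [-9.9 -4.8 -7.2] j [-0.24  0.5  -0.12  0.93  0.03 -0.42]
delta tool mm [10.5 -3.2 -0.9]
```

>>> {"method": "jog_arm", "body": {
  "deltas": [
    [[-10, -2, -4, 0, -0.6, 0, 0], [-10, -2, -4, 0, -0.8, 0, 0]]
  ]
}}

```text
clock: 15.9
eef_pos: [0.5571, -0.1273, 0.0456]
tool_rot: [-0.09, 0.996, 0.012, 0.007]
ft_force: [-13.7, -5.1, -2.5]
grip_width: 0.0001
```

>>> {"method": "jog_arm", "body": {
  "deltas": [
    [[-10, -2, -4, 0, -0.8, 0, 0]]
  ]
}}

```text
clock: 16.0
eef_pos: [0.5574, -0.1273, 0.0456]
tool_rot: [-0.089, 0.996, 0.013, 0.003]
ft_force: [-18.8, -5.5, 1.9]
grip_width: 0.0001
```

The right corner is on the stop: progress stopped and the force climbed to 19 N. Next a short push on the left.

>>> {"method": "jog_arm", "body": {
  "deltas": [
    [[16, 0, 0, 0.8, 0, 0, 0], [20, 10, 0, 0.8, 0, 0, 0], [4, 48, 0, 0, 0, 0, 0], [0, 48, 0, 0, 0, 0, 0], [0, 48, 0, 0, 0, 0, 0]]
  ]
}}

```text
clock: 16.5
eef_pos: [0.4886, 0.0198, 0.0429]
tool_rot: [-0.087, 0.996, -0.002, 0.004]
ft_force: [1.3, 0.7, 0.3]
grip_width: -0.0001
```

>>> {"method": "jog_arm", "body": {
  "deltas": [
    [[0, 48, 0, 0, 0, 0, 0], [-2, 46, 0, 0, 0, 0, 0], [0, 0, 0, 0, 0, 0, 0]]
  ]
}}

```text
clock: 16.8
eef_pos: [0.4726, 0.1244, 0.0435]
tool_rot: [-0.093, 0.996, -0.0, 0.005]
ft_force: [0.0, -0.4, 0.6]
grip_width: -0.0004
```

```bash
python3 -c "
from h import *
L,Rr=look((.598,.006,.192))
togo([L[0]-.008,L[1]-.001,.046],)"
```

```text
S [0.5998 0.0074 0.2052] err 0.75 gaps L,R [-3.6  1.9] yaw 0.0182 ctr y 1.9
finger contact L [0.5044 0.1173] R [ 0.5562 -0.1314]
t 16.85 pos [0.4728 0.1223 0.0435] toolx yaw 190.54 tilt z [ 0.01  -0.001 -1.   ] F [ 1.  -0.1  0.2] j [ 0.26  0.38 -0.33  0.85 -0.    0.07]
delta tool mm [-22.1 -10.2  -2.3]
```

>>> {"method": "jog_arm", "body": {
  "deltas": [
    [[-10, -5, -2, 0, 0, 0, 0], [-10, -3, 0, 0, 0, 0, 0], [-6, 0, 0, 0, 0, 0, 0], [-7, 1, -2, 0, -0.4, 0, 0]]
  ]
}}

```text
clock: 17.25
eef_pos: [0.5041, 0.1185, 0.0464]
tool_rot: [-0.091, 0.996, -0.001, 0.003]
ft_force: [-18.9, -0.9, 4.9]
grip_width: 0.0002
```

>>> {"method": "jog_arm", "body": {
  "deltas": [
    [[-8, 2, -3.5, 0, -0.8, 0, 0], [-10, 2, -4, 0, -1, 0, 0]]
  ]
}}

```text
clock: 17.45
eef_pos: [0.5066, 0.12, 0.0467]
tool_rot: [-0.089, 0.996, -0.001, 0.002]
ft_force: [-10.7, 0.3, -7.8]
grip_width: -0.0
```

>>> {"method": "jog_arm", "body": {
  "deltas": [
    [[-10, 2, -4, 0, -1.1, 0, 0]]
  ]
}}

```text
clock: 17.55
eef_pos: [0.5082, 0.121, 0.0466]
tool_rot: [-0.088, 0.996, -0.001, 0.002]
ft_force: [-13.2, -1.7, -2.8]
grip_width: -0.0001
```

>>> {"method": "jog_arm", "body": {
  "deltas": [
    [[-10, 2, -4, 0, -1.1, 0, 0]]
  ]
}}

```text
clock: 17.65
eef_pos: [0.509, 0.1215, 0.0466]
tool_rot: [-0.086, 0.996, -0.002, 0.002]
ft_force: [-14.9, -3.2, 0.2]
grip_width: 0.0
```

>>> {"method": "jog_arm", "body": {
  "deltas": [
    [[-10, 2, -4, 0, -1.1, 0, 0]]
  ]
}}

```text
clock: 17.75
eef_pos: [0.5098, 0.1219, 0.0466]
tool_rot: [-0.085, 0.996, -0.002, 0.002]
ft_force: [-13.9, -2.0, -0.8]
grip_width: 0.0001
```

>>> {"method": "jog_arm", "body": {
  "deltas": [
    [[-10, 2, -4, 0, -1.1, 0, 0]]
  ]
}}

```text
clock: 17.85
eef_pos: [0.5098, 0.1219, 0.0466]
tool_rot: [-0.084, 0.996, -0.003, 0.001]
ft_force: [-15.9, -3.9, 2.5]
grip_width: 0.0001
```

Left is home again. The right should have slipped back about 2 mm, so one last short push there.

>>> {"method": "jog_arm", "body": {
  "deltas": [
    [[16, 0, 0, 0, 0, 0, 0], [20, -10, 0, 0, 0, 0, 0], [2, -48, 0, 0, 0, 0, 0], [0, -48, 0, 0, 0, 0, 0], [0, -48, 0, 0, 0, 0, 0]]
  ]
}}

```text
clock: 18.35
eef_pos: [0.4962, -0.0414, 0.045]
tool_rot: [-0.085, 0.996, -0.002, -0.003]
ft_force: [0.9, 0.1, 0.7]
grip_width: -0.0002
```

>>> {"method": "jog_arm", "body": {
  "deltas": [
    [[0, -48, 0, 0, 0, 0, 0], [0, -45, 1, 0, 0, -0.6, 0], [0, 0, 0, 0, 0, 0, 0]]
  ]
}}

```text
clock: 18.65
eef_pos: [0.5144, -0.1465, 0.0451]
tool_rot: [-0.083, 0.997, -0.004, -0.0]
ft_force: [0.9, 0.6, 0.8]
grip_width: 0.0002
```

```bash
python3 -c "
from h import *
L,Rr=look((.6,.006,.192))
togo([.548,-.128,.046],)"
```

```text
S [0.6018 0.0084 0.1764] err 0.8 gaps L,R [ 2.9 -0.3] yaw -0.0106 ctr y 2.5
finger contact L [0.5096 0.121 ] R [ 0.5541 -0.129 ]
t 18.7 pos [ 0.5136 -0.1443  0.0449] toolx yaw 189.64 tilt z [-0.001 -0.006 -1.   ] F [-0.1  0.9 -0.6] j [-0.27  0.46 -0.2   0.91 -0.01 -0.44]
delta tool mm [-36.6  10.3  -1.2]
```

>>> {"method": "jog_arm", "body": {
  "deltas": [
    [[-14, 6, -1, 0, 0, 0, 0], [-14, 4, 0, 0, 0, 0, 0], [-7, 0, 0, 0, 0, 0, 0], [-5, 0, -1, 0, -0.2, 0, 0], [-8, -1, -3, 0, -0.6, 0, 0]]
  ]
}}

```text
clock: 19.2
eef_pos: [0.5562, -0.1276, 0.0476]
tool_rot: [-0.081, 0.997, -0.001, 0.002]
ft_force: [-9.3, -4.3, -7.0]
grip_width: -0.0
```

>>> {"method": "jog_arm", "body": {
  "deltas": [
    [[-10, -2, -4, 0, -1, 0, 0]]
  ]
}}

```text
clock: 19.3
eef_pos: [0.5581, -0.1278, 0.048]
tool_rot: [-0.081, 0.997, -0.0, 0.002]
ft_force: [-21.0, -4.1, -7.6]
grip_width: -0.0003
```

>>> {"method": "jog_arm", "body": {
  "deltas": [
    [[-10, -2, -4, 0, -1, 0, 0]]
  ]
}}

```text
clock: 19.4
eef_pos: [0.558, -0.1279, 0.0478]
tool_rot: [-0.08, 0.997, 0.002, -0.001]
ft_force: [-17.7, -2.9, -0.7]
grip_width: -0.0003
```

>>> {"method": "jog_arm", "body": {
  "deltas": [
    [[-10, -2, -4, 0, -1, 0, 0]]
  ]
}}

```text
clock: 19.5
eef_pos: [0.5579, -0.1279, 0.0478]
tool_rot: [-0.08, 0.997, 0.004, -0.002]
ft_force: [-15.5, -1.8, 0.1]
grip_width: -0.0001
```

Right is home (22.6 N total at most, no further advance). I back off, rise and check with both cameras before touching the catch.

>>> {"method": "jog_arm", "body": {
  "deltas": [
    [[15, 0, 0, -0.3, 0, -0.6, 0], [25, 0, 0, 0, 0, 0, 0], [20, -15, -30, 0, 0, 0, 0], [20, -40, -25, 0, 0, 0, 0], [0, -40, 0, 0, 0, 0, 0]]
  ]
}}

```text
clock: 20.0
eef_pos: [0.4883, -0.2318, 0.1006]
tool_rot: [-0.09, 0.996, 0.009, -0.008]
ft_force: [2.0, -0.9, -0.5]
grip_width: 0.0
```

```bash
python3 - <<'E'
from h import *
L,Rr=look((.602,.007,.19),'t2')
im=camera("scene"); cv2.imwrite("pics/s2.png",im[:,:,::-1])
q,e=fit({"scene":im},(.604,.008,.19),{"scene":SUP["top"]}); print("scene",np.round(q,4),e)
F=np.array([.6618,.0173,.19]); print(w(F,[[-.135,-.18,.024]]))
t=cv2.imread('pics/t2.png')
for n,x in(("top",t),("scene",im[:,:,::-1])):
    h=cv2.cvtColor(x,cv2.COLOR_BGR2HSV); k=((h[...,0]<6)|(h[...,0]>174))&(h[...,1]>150)&(h[...,2]>60); ys,xs=np.nonzero(k)
    if len(xs): print(n,len(xs),back(camera_model(n),(xs.mean(),ys.mean()),.045))
togo([.508,-.253,.1])
a=cv2.resize(t[190:320,230:460],(780,441),interpolation=cv2.INTER_CUBIC); cv2.imwrite("pics/t2c.png",a)
b=im[160:370,110:470,::-1]; cv2.imwrite("pics/s2c.png",cv2.resize(b,None,fx=2.2,fy=2.2,interpolation=cv2.INTER_CUBIC))
E
```

```text
S [0.6028 0.0082 0.1888] err 0.88 gaps L,R [2.  2.5] yaw 0.0018 ctr y 2.1
finger contact L [0.5092 0.1197] R [ 0.5569 -0.1298]
scene [0.6066 0.0078 0.1943] 0.43111405968761596
[[ 0.56322403 -0.18495671  0.024     ]]
top 27 [ 0.5155417  -0.22220143  0.045     ]
scene 16 [ 0.51348301 -0.22167251  0.045     ]
t 20.1 pos [ 0.49   -0.2351  0.0987] toolx yaw 190.01 tilt z [-0.016  0.015 -1.   ] F [0.7 0.2 0.7] j [-0.45  0.43 -0.08  1.08  0.01 -0.63]
delta tool mm [-14.6 -20.7  -1.9]
```

View pics/t2c.png

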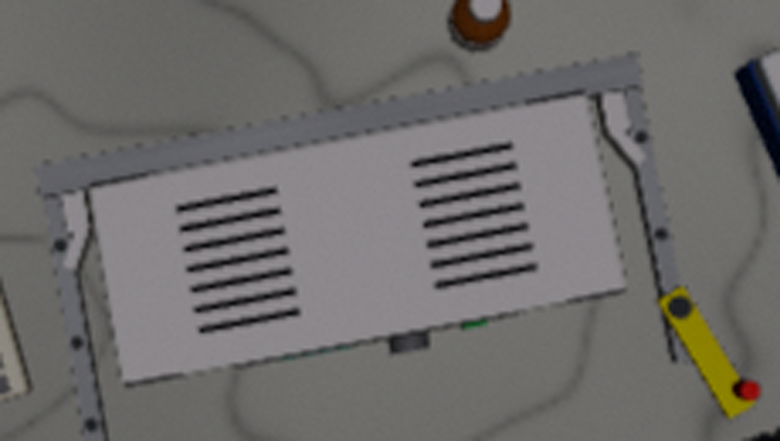

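View pics/s2c.png

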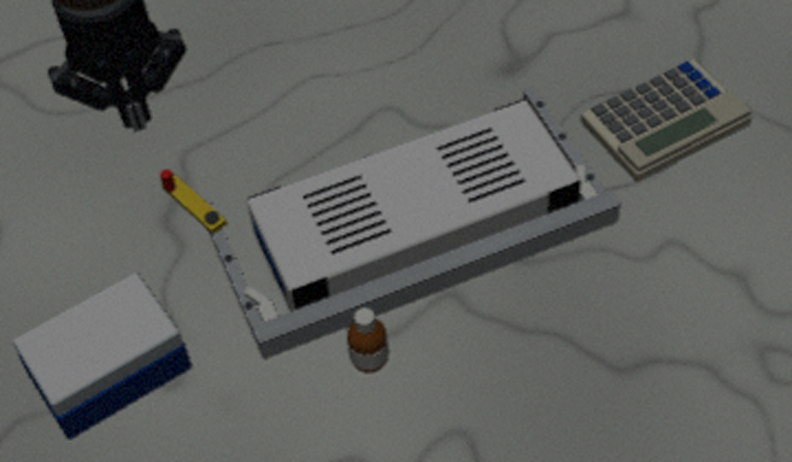

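The picture shows the back edge flush along the whole stop (top-fit gaps L 2.0, R 2.5, both at the readings seen on contact) and the catch untouched. The knob is at about (0.514, -0.222). Next I place the finger to its right and sweep it left.

>>> {"method": "jog_arm", "body": {
  "deltas": [
    [[-10, -16, 0, -0.8, -0.9, 0, 0], [-6, -10, 15, 0, 0, 0, 0], [0, 0, 20, 0, 0, 0, 0], [0, 0, 18, 0, 0, 0, 0], [0, 0, 3, 0, 0, 0, 0]]
  ]
}}

```text
clock: 20.6
eef_pos: [0.5121, -0.2562, 0.0419]
tool_rot: [-0.086, 0.996, 0.016, 0.002]
ft_force: [0.3, 0.1, -0.0]
grip_width: -0.0002
```

```bash
python3 -c "
from h import *
togo([.508,-.252,.04])"
```

```text
t 20.6 pos [ 0.5121 -0.2562  0.0419] toolx yaw 189.89 tilt z [ 0.002  0.033 -0.999] F [ 0.3  0.1 -0. ] j [-0.48  0.54 -0.07  0.97  0.03 -0.65]
delta tool mm [3.3 4.8 2. ]
```

>>> {"method": "jog_arm", "body": {
  "deltas": [
    [[2, 3, 1, 1.8, 0, 0, 0], [0, 8, 0, 0, 0, 0, 0], [0, 8, 0, 0, 0, 0, 0], [0, 8, 0, 0, 0, 0, 0], [0, 8, 0, 0, 0, 0, 0]]
  ]
}}

```text
clock: 21.1
eef_pos: [0.4981, -0.2218, 0.0409]
tool_rot: [-0.085, 0.996, -0.002, -0.003]
ft_force: [-3.2, -3.3, 0.3]
grip_width: 0.0002
```

>>> {"method": "jog_arm", "body": {
  "deltas": [
    [[0, 8, 0, 0, 0, 0, 0], [0, 8, 0, 0, 0, 0, 0], [-2, 8, 0, 0, 0, 0, 0], [-2, 8, 0, 0, 0, 0, 0], [-2, 8, 0, 0, 0, 0, 0]]
  ]
}}

```text
clock: 21.6
eef_pos: [0.4963, -0.1781, 0.042]
tool_rot: [-0.085, 0.996, -0.003, -0.003]
ft_force: [0.7, -1.2, -1.3]
grip_width: 0.0002
```

```bash
cat >> h.py <<'E'
def knob():
    for n in("top","scene"):
        x=camera(n); h=cv2.cvtColor(x,cv2.COLOR_RGB2HSV); k=((h[...,0]<6)|(h[...,0]>174))&(h[...,1]>150)&(h[...,2]>60); ys,xs=np.nonzero(k)
        if len(xs):
            p=back(camera_model(n),(xs.mean(),ys.mean()),.045); d=p[:2]-[.5632,-.185]
            print(n,len(xs),np.round(p,4),"r",round(np.hypot(*d),4),"catch",round((np.arctan2(d[1],d[0])%(2*np.pi))-np.pi/2-.0997-.19,3))
E
python3 -c "
from h import *
togo([.508,-.17,.04]); knob()"
```

```text
t 21.6 pos [ 0.4963 -0.1781  0.042 ] toolx yaw 189.75 tilt z [-0.006 -0.006 -1.   ] F [ 0.7 -1.2 -1.3] j [-0.34  0.46 -0.21  0.91 -0.01 -0.51]
delta tool mm [-12.9   6.    1.9]
top 21 [ 0.5081 -0.1629  0.045 ] r 0.0593 catch 0.9
scene 17 [ 0.5059 -0.1625  0.045 ] r 0.0616 catch 0.906
```

The catch is at 0.9 rad. Next I go behind the knob and push it shut.

>>> {"method": "jog_arm", "body": {
  "deltas": [
    [[8, -3, 0, 0, 0, 0, 0], [10, 6, 0, 0, 0, 0, 0], [0, 12, 1, 0, 0, 0, 0], [-6, 4, 0, 0, 0, 0, 0], [0, 0, 0, 0, 0, 0, 0]]
  ]
}}

```text
clock: 22.2
eef_pos: [0.483, -0.1598, 0.042]
tool_rot: [-0.086, 0.996, -0.002, -0.001]
ft_force: [0.1, -0.2, 0.3]
grip_width: -0.0
```

```bash
python3 -c "
from h import *
togo([.529,-.130,.04]); knob()"
```

```text
t 22.2 pos [ 0.483  -0.1598  0.042 ] toolx yaw 189.89 tilt z [-0.001 -0.004 -1.   ] F [ 0.1 -0.2  0.3] j [-0.32  0.42 -0.27  0.88 -0.   -0.49]
delta tool mm [-50.5  21.5   1.8]
top 12 [ 0.5107 -0.1615  0.045 ] r 0.0575 catch 0.861
scene 15 [ 0.5066 -0.1622  0.045 ] r 0.061 catch 0.899
```

>>> {"method": "jog_arm", "body": {
  "deltas": [
    [[-7, 3, 0, 0, 0, 0, 0], [-7, 4, 0, 0, 0, 0, 0], [-7, 4, 0, 0, 0, 0, 0], [-7, 3, 0, 0, 0, 0, 0], [-7, 3, 0, 0, 0, 0, 0]]
  ]
}}

```text
clock: 22.8
eef_pos: [0.5074, -0.1326, 0.0402]
tool_rot: [-0.085, 0.996, 0.003, -0.01]
ft_force: [-6.0, 3.2, 3.6]
grip_width: 0.0001
```

>>> {"method": "jog_arm", "body": {
  "deltas": [
    [[-5, 2, 0, 0, 0, 0, 0], [-4, 1, 0, 0, 0, 0, 0], [-4, 0, 0, 0, 0, 0, 0]]
  ]
}}

```text
clock: 23.1
eef_pos: [0.5179, -0.1231, 0.0394]
tool_rot: [-0.087, 0.996, 0.006, -0.013]
ft_force: [-5.5, 5.8, 4.8]
grip_width: 0.0002
```

>>> {"method": "jog_arm", "body": {
  "deltas": [
    [[-4, 0, 0, 0, 0, 0, 0], [-4, 0, 0, 0, 0, 0, 0]]
  ]
}}

```text
clock: 23.3
eef_pos: [0.5248, -0.1187, 0.039]
tool_rot: [-0.088, 0.996, 0.009, -0.015]
ft_force: [-4.2, 4.7, 3.3]
grip_width: -0.0
```

```bash
python3 -c "
from h import *
togo([.529,-.130,.04]); knob()"
```

```text
t 23.3 pos [ 0.5248 -0.1187  0.039 ] toolx yaw 190.07 tilt z [-0.031  0.014 -0.999] F [-4.2  4.7  3.3] j [-0.23  0.5  -0.15  0.95  0.01 -0.4 ]
delta tool mm [ -2.1 -11.8  -1.3]
scene 18 [ 0.5353 -0.1312  0.045 ] r 0.0606 catch 0.188
```

>>> {"method": "jog_arm", "body": {
  "deltas": [
    [[12, 0, 0, 0, 0, 0, 0], [6, -12, 0, 0.9, -1.5, 0, 0], [-7, -3, 0, 0, 0, 0, 0], [-6, 0, 0, 0, 0, 0, 0], [-5, 0, 0, 0, 0, 0, 0]]
  ]
}}

```text
clock: 23.9
eef_pos: [0.5323, -0.1338, 0.0391]
tool_rot: [-0.088, 0.996, 0.001, 0.001]
ft_force: [-14.2, -0.7, 4.9]
grip_width: 0.0001
```

>>> {"method": "jog_arm", "body": {
  "deltas": [
    [[-4, 0, 0, 0, 0, 0, 0], [-4, 0, 0, 0, 0, 0, 0], [-4, 0, 0, 0, 0, 0, 0]]
  ]
}}

```text
clock: 24.2
eef_pos: [0.5317, -0.1331, 0.0375]
tool_rot: [-0.087, 0.996, -0.001, -0.014]
ft_force: [-12.8, -2.6, 10.4]
grip_width: -0.0002
```

>>> {"method": "jog_arm", "body": {
  "deltas": [
    [[-4, 0, 0, 0, 0, 0, 0], [-4, 0, 0, 0, 0, 0, 0]]
  ]
}}

```text
clock: 24.4
eef_pos: [0.5315, -0.1329, 0.0369]
tool_rot: [-0.086, 0.996, -0.002, -0.024]
ft_force: [-12.4, -2.2, 10.6]
grip_width: -0.0002
```

```bash
python3 -c "
from h import *
togo([.529,-.130,.04]); knob()"
```

```text
t 24.4 pos [ 0.5315 -0.1329  0.0369] toolx yaw 189.88 tilt z [-0.048 -0.008 -0.999] F [-12.4  -2.2  10.6] j [-0.23  0.52 -0.11  0.98 -0.02 -0.41]
delta tool mm [ 2.1  3.3 -3. ]
scene 19 [ 0.5444 -0.1282  0.045 ] r 0.0598 catch 0.03
```

Catch is hard on its stop (12 N, about 0.03 rad). I retreat, rise and make the final check.

>>> {"method": "jog_arm", "body": {
  "deltas": [
    [[15, 0, 0, 0, -1, 0, 0], [30, 0, -5, 0, -1, 0, 0], [40, 0, -15, 0, 0, 0, 0], [30, 0, -35, 0, 0, 0, 0], [0, 0, -40, 0, 0, 0, 0]]
  ]
}}

```text
clock: 25.0
eef_pos: [0.4175, -0.1511, 0.1311]
tool_rot: [-0.088, 0.996, 0.001, -0.01]
ft_force: [1.5, -1.2, -0.2]
grip_width: 0.0001
```

```bash
python3 - <<'E'
from h import *
togo([.45,-.13,.15]); look((.603,.0082,.189),'t3'); knob()
im=cv2.imread("pics/t3.png")[170:350,130:530]; cv2.imwrite("pics/t3c.png",cv2.resize(im,None,fx=2,fy=2,interpolation=cv2.INTER_CUBIC))
for n in("calculator","tip_box","oil_bottle"):
    print(n,[(round(d["conf"],2),np.round(d["at"]).tolist(),int(d["pixels"].sum())) for d in masks_of(n,"top")[:2]])
E
```

```text
t 25.0 pos [ 0.4175 -0.1511  0.1311] toolx yaw 190.08 tilt z [-0.02  0.   -1.  ] F [ 1.5 -1.2 -0.2] j [-0.34  0.22 -0.3   1.07 -0.01 -0.52]
delta tool mm [-35.3  15.2 -19.5]
S [0.6028 0.0082 0.1881] err 0.79 gaps L,R [2.1 2.4] yaw 0.0011 ctr y 2.1
finger contact L [0.5093 0.1197] R [ 0.5568 -0.1298]
top 23 [ 0.5464 -0.1276  0.045 ] r 0.0598 catch -0.005
scene 14 [ 0.5449 -0.1279  0.045 ] r 0.06 catch 0.02
calculator [(0.74, [196.0, 294.0], 3450), (0.71, [335.0, 259.0], 9290)]
tip_box [(0.8, [488.0, 216.0], 2972)]
oil_bottle [(0.62, [370.0, 196.0], 232)]
```

View pics/t3c.png

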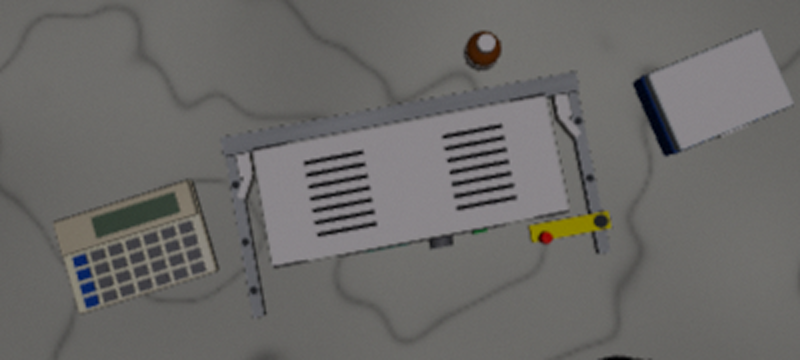

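The picture shows the supply flush along the stop and the catch bar shut across the near face (knob at 545,237). The calculator, tip box and bottle are where they were at the start, and the arm is clear.

```bash
python3 -c "
from workcell import *
print(job_done())"
```

```text
the job is handed in; nothing more can be done
None
```

I walked the supply home with alternating pushes on its near corners, left and right three times each. I then swung the red-knobbed catch shut, retreated clear and handed the job in at about 25 s; no verdict was reported.

- **Push force:** the highest I read was about 23 N. Forces were read only at the end of each move call, so a short peak in between would not have shown.
- **Supply:** the last picture shows its back flush along the whole stop. The top-camera gaps were +2.1 mm (left) and +2.4 mm (right). They read slightly past the stop because my frame fit is about 2 mm off; each corner had read about +2 mm when the push force showed it was on the stop.
- **Catch:** it was pressed against its stop and reads −0.005 rad (top camera) and 0.02 rad (scene camera).
- **Calculator, tip box and oil bottle:** they look unmoved by eye. Their detected centres shifted by up to about 4 pixels (roughly 9 mm for the tip box), which I take as detector noise but did not measure more finely.
- **Disagreements:** the two cameras differ by about 4 mm on the supply's absolute position. The first frame fits were up to about 0.02 rad off in angle, so I relied on contact force and the relative readings.

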